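# Start the glaze firing at the kiln control desk

### The job

Start the kiln: first push the power rocker on the white box over to on by pressing its orange-striped end, then press the blue programme key fully home so that it stays down, then press the green start key fully down and let it come up again. Do not press the yellow, white or red keys, or a key before its turn; do not lift, tip or shove the power box, and leave everything else on the bench where it stands.

Things in the scene. Friction and masses are not known exactly. Their poses are not given: they have to be found in the camera images.
- console: grey kiln control desk, fixed, 170 mm (its x) x 250 mm (its y) x 50 mm high; origin at the centre of its underside, its -x side faces the operator (robot). Back row (x = +14 mm): three square programme keys, blue, yellow and white in any order, at y = -58, 0, +58 mm. Front row (x = -52 mm): round green start and round red stop keys at y = -40 and +40 mm, either way round
- blue_top (a point): centre of the top face of the blue key (30 x 30 mm square cap), moves with the key; the top stands 14 mm above the desk's flat top (64 mm above the table) when up, 58 mm above the table when fully down
- yellow_top (a point): centre of the top face of the yellow key (30 x 30 mm square cap), moves with the key; the top stands 14 mm above the desk's flat top (64 mm above the table) when up, 58 mm above the table when fully down
- white_top (a point): centre of the top face of the white key (30 x 30 mm square cap), moves with the key; the top stands 14 mm above the desk's flat top (64 mm above the table) when up, 58 mm above the table when fully down
- green_top (a point): centre of the top face of the green start key (round cap, 32 mm diameter), moves with the key; the top stands 14 mm above the desk's flat top (64 mm above the table) when up, 58 mm above the table when fully down
- red_top (a point): centre of the top face of the red stop key (round cap, 32 mm diameter), moves with the key; the top stands 14 mm above the desk's flat top (64 mm above the table) when up, 58 mm above the table when fully down
- blue (a joint): travel of the blue square programme key: 0 = standing up, 0.006 m = fully down. No return spring: it resists with about 3 N and stays where it is pushed.
- yellow (a joint): travel of the yellow square programme key: 0 = standing up, 0.006 m = fully down. No return spring: it resists with about 3 N and stays where it is pushed.
- white (a joint): travel of the white square programme key: 0 = standing up, 0.006 m = fully down. No return spring: it resists with about 3 N and stays where it is pushed.
- green (a joint): travel of the green start key: 0 = up, 0.006 m = fully down; a spring of 1.3 N (up) to 5.2 N (fully down) brings it back up
- red (a joint): travel of the red stop key: 0 = up, 0.006 m = fully down; sprung like the green one
- power_box: white power box standing loose on rubber feet, 120 mm (its x) x 64 mm (its y) x 50 mm high with a 4 mm dark frame on top, 0.75 kg; origin at the centre of its underside. On top is a black rocker 70 mm (along x) x 30 mm, pivoting about the box's y axis 67 mm above the underside; its +x end carries an orange stripe (the on end) and stands up at first
- rocker_on_end (a point): point on the rocker's top face in the middle of the orange stripe, 27 mm from the pivot towards the on end; moves with the rocker: about 78 mm above the table when off, 67.5 mm when on
- rocker (a joint): angle of the power rocker: 0 = off (striped end up), 0.4 rad = on (striped end down). It starts within 0.05 rad of off, resists with about 2 N at the stripe and stays where it is pushed, so push it all the way
- glaze_jar: brown-red jar with black cap, 56 mm diameter, 75 mm tall, right of the desk; loose bystander, origin at the centre of its underside
- cup: blue ceramic cup, 72 mm across, 75 mm tall, behind the desk; loose bystander, origin at the centre of its underside
- stamp: turned wooden clay stamp, 38 mm diameter, 70 mm tall, left of the desk; loose bystander, origin at the centre of its underside
- palette_knife: spatula lying flat, 190 mm long, behind the desk; loose bystander, origin on its underside, x along its length
- oxide_jar: small amber jar with white cap, 44 mm diameter, 55 mm tall, beyond the power box; loose bystander, origin at the centre of its underside
- plaque: white disc with a paw print, 96 mm diameter, 12 mm thick, on a fixed bamboo board 220 x 340 x 20 mm beyond and left of the work, beside a fixed steel sieve ring 144 mm across and 55 mm tall; loose bystander, origin at the centre of its underside
Things that resemble listed ones, but are neither listed nor needed, are in the scene too. There is more than one size of the power_box; the job needs the largest.

How it is judged:
By the outcome, as a careful person would: the job done as asked, in the order asked, and still so for the second after the job is handed in, with the robot touching nothing.
It also fails if it takes over 45 s, if anything falls off the work surface, if the arm or the gripper's body presses on something with over 40 N, if the wrist force passes 120 N, or if a joint passes its speed limit or range.

### The arm

A 6-joint arm with a two-finger parallel gripper is mounted at the origin on the work surface. World frame = base frame: x ahead of the robot, y to its left, z up, the work surface at z = 0. Lengths are in mm, angles in rad, forces in N, time in s.
With the tool pointing down it reaches from about 350 to 875 mm from the base axis. Payload 4.2 kg.
Tool frame: the origin (TCP) lies at the very end of the fingers, on their centre line; the grasp point (between the pads) lies 19 mm behind it; z points along the fingers, y is the line along which they close (so a half turn about z gives the same grasp; the last joint's range is limited). The gripper opens to 85 mm and grips with 20 to 120 N. Pads are 22 mm wide; open, the fingers measure 114 mm over their backs; the gripper's body (76 mm by 85 mm) begins 54 mm behind the grasp point. The pads swing forward as they close: fully open they stand 13 mm farther back than shut.
Start: joints at [-0.893, 0.385, 0.008, 0, -1.194, -0.259], TCP at [254.178, -570.958, 231.312] pointing down, gripper open.
Joint ranges: [-3.14, 3.14], [-1.21, 2.06], [-1.07, 1.41], [-3.16, 2.05], [-2.99, -0.16], [-3.1, 3.1]. Speed limits (rad/s): [2.79, 2.79, 3.14, 3.14, 3.14, 3.14].

### API

Orientations are given as a unit quaternion [x, y, z, w].
In Python, from bench import arm, optics gives the robot as it stands. The module is installed in compiled form; this text tells all that it offers.
- The arm moves only by the tool step_arm, never from a script. Its argument "motion" is a list of rows, each an object with "dr": the turn, a rotation vector about the tool's x, y, z in units of 8 degrees (1.0 is 8 degrees), a list of three; "slide": the shift along the tool's x, y, z in mm, a list of three; "jaw": the finger opening in mm, from 0 to 85.4. A call has exactly 8 rows; each row is the pose to reach, as a shift and turn from the pose commanded when the call began, along the tool's axes at that moment; what a row does not reach only later rows make up. A row lasts 1/8 s, in which the tool goes at most 62.5 mm and 10.7 degrees, less where a joint would pass 70% of its speed; a pose out of reach is approached as far as the arm can. A call with a gripper value outside its range is refused whole. The fingers move at their own pace and stop on an object; the grip force is fixed at half the most. Time passes only in rows, so rows that repeat a pose let the fingers close, or fill a call up. It gives the time, the measured TCP pose, the force, the opening and the grip force at its end, in the units of the state.
- arm.read_state(): the state, without advancing time (a new reading comes with each control period).
- optics.get_image(name): name is "scene" or "top"; returns the picture (384x512x3 uint8, blue, green, red); there is no depth.
- optics.camera_info(name): a dict with "camera_matrix" (3x3 intrinsics, pixels), "view" (4x4, takes a point from world to camera coordinates). Camera axes: x right, y up, looking along -z (the intrinsics and any distortion apply to the point x, -y, -z); pixel columns grow to the right and rows downward; lengths in mm; the calibration is good to about 2 mm. A picture is of the moment at which its call begins. camera_info takes no time and is no camera call.
- arm.job_done(): hands the job in; it is judged then, once.
The state is a dict: "clock": time; "joints": joint angles; "joint_vel": joint speeds; "joint_efforts": joint torques, N m; "position": TCP position; "ee_rot": TCP orientation; "contact_force": force on the tool from outside, world axes, zero at the start; "wrist_torque": the same for the moment, N m; "gripper_width": finger opening in mm; "grasp_force": force on a finger pad.
Only numpy, scipy, OpenCV 4.12 (cv2) and the standard library are available. Lean on these libraries where they do the work, as an engineer would, in place of code of your own. Each camera call takes 0.05 s, during which the arm holds its last target. There are 200 camera calls.

## Working session

There is one attempt and no reset: what is moved stays moved. The work goes in short steps, Python scripts to look and compute and a tool call to move; the robot and the scene stay as the last step left them, time stands still between calls to the robot, and variables do not carry over. Pictures are saved under pics/ and viewed, at most 10 in all, crops included, and the job is handed in when it is done.

Besides the shell and the picture viewer there is one more tool, called in YAML: its name, and indented under it one key for each argument. step_arm: Moves the arm, as the interface text tells. Its arguments: {"type":"object","properties":{"motion":{"type":"array","items":{"type":"object","properties":{"dr":{"type":"array","items":{"type":"number"}},"slide":{"type":"array","items":{"type":"number"}},"jaw":{"type":"number"}}}}},"required":["motion"]}

```bash
mkdir -p pics; python3 - <<'E'
from bench import arm, optics
import cv2,numpy as np
for n in("scene","top"):
    im=optics.get_image(n); cv2.imwrite(f"pics/{n}0.png",im)
    i=optics.camera_info(n); print(n,{k:np.round(v,3).tolist() if not isinstance(v,str) else v for k,v in i.items()})
s=arm.read_state(); print(s)
E
```

```text
scene {'camera_matrix': [[423.796, 0.0, 255.583], [0.0, 423.796, 191.875], [0.0, 0.0, 1.0]], 'view': [[0.674, 0.739, 0.015, -453.344], [-0.612, 0.547, 0.572, 246.006], [0.414, -0.395, 0.82, -1574.872], [0.0, 0.0, 0.0, 1.0]]}
top {'camera_matrix': [[356.557, 0.0, 250.358], [0.0, 356.557, 188.0], [0.0, 0.0, 1.0]], 'view': [[-0.0, -1.0, 0.006, 87.85], [0.994, 0.0, 0.113, -551.264], [-0.113, 0.006, 0.994, -905.365], [0.0, 0.0, 0.0, 1.0]]}
{'clock': 0.1, 'joints': array([-8.93405993e-01,  3.85492333e-01,  6.78842634e-03, -4.19783735e-04,
       -1.19397705e+00, -2.58632998e-01]), 'joint_vel': array([-1.79120354e-05, -1.96232228e-03,  1.99513350e-03,  1.28585679e-03,
        7.35805546e-04, -6.08677082e-04]), 'joint_efforts': array([-7.31354230e-04, -3.93317127e+01,  1.88930529e+01,  4.19799998e+00,
       -2.57664637e-03, -2.24799166e-06]), 'position': array([ 253.97275591, -570.52331566,  230.33571499]), 'ee_rot': array([-2.07776355e-01,  9.78175884e-01,  9.28991672e-04, -2.50975067e-04]), 'contact_force': array([-0.60899916,  0.2436055 ,  0.19361765]), 'wrist_torque': array([ 0.04980516, -0.01923764,  0.03678615]), 'grasp_force': 0.0, 'gripper_width': 85.51258190925374}
```

View pics/scene0.png

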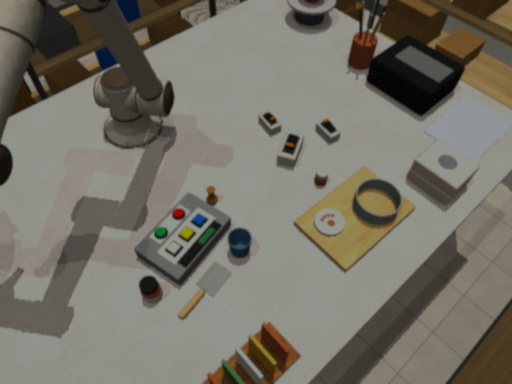

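View pics/top0.png

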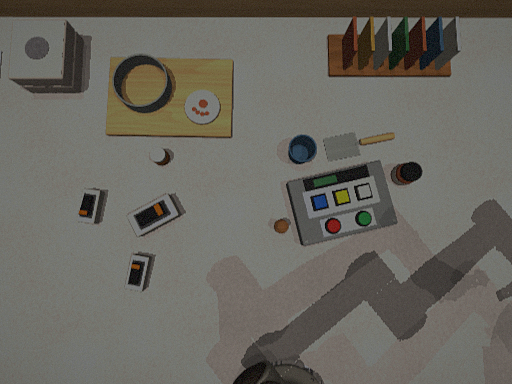

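The scene picture shows the desk around (183,237) and three rocker boxes. In the top picture the boxes are at (89,205), (153,215) and (138,271), and (153,215) looks the largest. Also in the top picture: blue key (320,202), yellow (342,197), white (364,191), green (364,218), red (333,226). Next I'll enlarge and measure.

```bash
cat > h.py <<'E'
from bench import arm, optics
import cv2,numpy as np
def ray(n,uv):
    i=optics.camera_info(n);K=np.array(i["camera_matrix"]);V=np.array(i["view"])
    d=np.linalg.inv(K)@[uv[0],uv[1],1]; d=np.array([d[0],-d[1],-d[2]])
    R=V[:3,:3]; return -R.T@V[:3,3], R.T@d
def plane(n,uv,z):
    o,d=ray(n,uv); return o+d*(z-o[2])/d[2]
def tri(a,b):
    o1,d1=ray("top",a);o2,d2=ray("scene",b)
    t=np.linalg.lstsq(np.c_[d1,-d2],o2-o1,rcond=None)[0]
    p,q=o1+d1*t[0],o2+d2*t[1]; return (p+q)/2,np.linalg.norm(p-q)
def proj(n,p):
    i=optics.camera_info(n);K=np.array(i["camera_matrix"]);V=np.array(i["view"])
    c=V[:3,:3]@p+V[:3,3]; q=K@[c[0],-c[1],-c[2]]; return q[:2]/q[2]
def blobs(im,lo,hi,box,amin=12):
    x0,y0,x1,y1=box; m=cv2.inRange(cv2.cvtColor(im,cv2.COLOR_BGR2HSV)[y0:y1,x0:x1],np.array(lo),np.array(hi))
    n,_,s,c=cv2.connectedComponentsWithStats(m)
    return [(c[k]+[x0,y0],s[k,4],s[k,2:4]) for k in range(1,n) if s[k,4]>=amin]
E
python3 - <<'E'
from h import *
np.set_printoptions(precision=1,suppress=True)
T=cv2.imread("pics/top0.png");S=cv2.imread("pics/scene0.png")
cols=dict(blue=((105,120,60),(125,255,255)),yellow=((22,120,90),(34,255,255)),green=((45,90,60),(85,255,255)),red=((0,170,90),(6,255,255)),orange=((7,150,110),(20,255,255)))
for k,(lo,hi) in cols.items():
    tb=(60,150,220,300) if k=="orange" else (285,160,400,245)
    sb=(250,100,350,170) if k=="orange" else (130,190,235,285)
    for n,im,b in(("top",T,tb),("scene",S,sb)):
        for c,a,w in blobs(im,lo,hi,b): print(k,n,c,a,w,plane(n,c,78 if k=="orange" else 64))
# white boxes in top
hsv=cv2.cvtColor(T,cv2.COLOR_BGR2HSV)
a=cv2.resize(T[175:300,60:210],None,fx=4,fy=4,interpolation=cv2.INTER_CUBIC)
b=cv2.resize(S[100:180,250:350],(0,0),fx=2,fy=2,interpolation=cv2.INTER_CUBIC)
c=np.zeros((500,800,3),np.uint8);c[:500,:600]=a;c[:160,600:800]=b
cv2.imwrite("pics/crop1.png",c)
E
```

```text
blue top [319.8 201.5] 144 [14 14] [513.4 -87.3  64. ]
blue scene [198.7 219.3] 89 [13 11] [516.1 -89.9  64. ]
yellow top [342.  196.2] 138 [13 14] [ 526.7 -143.8   64. ]
yellow scene [186.2 232.7] 92 [13 12] [ 528.  -145.5   64. ]
green top [324.7 180.5] 161 [23 12] [ 566.8 -101.    64. ]
green top [364.3 218. ] 124 [12 13] [ 471.6 -198.4   64. ]
green scene [160.1 231.2] 83 [12 10] [ 472.9 -199.5   64. ]
green scene [205.9 235.2] 111 [15 17] [ 573.2 -107.7   64. ]
red top [333.5 225.4] 108 [12 12] [ 453.2 -120.3   64. ]
red scene [177.8 212.6] 67 [11  8] [ 455.2 -122.3   64. ]
orange top [157.9 209.1] 50 [ 9 11] [493.2 317.   78. ]
orange top [ 82.7 212. ] 23 [8 3] [486.2 502.1  78. ]
orange top [134.8 266.3] 22 [8 4] [354.5 368.8  78. ]
orange scene [289.  143.8] 18 [7 4] [491.8 316.3  78. ]
```

View pics/crop1.png

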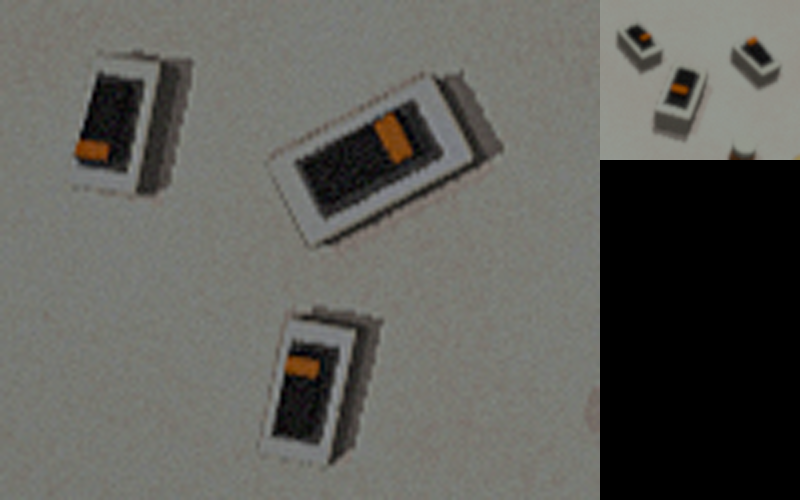

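The crop shows the three candidates at top pixels (89,205), (153,215) and (138,271). The box at (153,215) is clearly the largest. Its stripe is at (158,209), which puts it at (492.5, 316.7) at z=78 in both views. The on end points along about (0.51, -0.86). Key spacings also check out: blue–yellow 58.0 mm, green–red 80.2 mm. I'll move above the stripe with the jaws closing.

step_arm:
  motion:
    - {"dr": [0,0,0],"slide": [-579,710,0],"jaw": 0}
    - {"dr": [0,0,0],"slide": [-579,710,0],"jaw": 0}
    - {"dr": [0,0,0],"slide": [-579,710,0],"jaw": 0}
    - {"dr": [0,0,0],"slide": [-579,710,0],"jaw": 0}
    - {"dr": [0,0,0],"slide": [-579,710,0],"jaw": 0}
    - {"dr": [0,0,0],"slide": [-579,710,0],"jaw": 0}
    - {"dr": [0,0,0],"slide": [-579,710,0],"jaw": 0}
    - {"dr": [0,0,0],"slide": [-579,710,0],"jaw": 0}

```text
clock: 1.1
position: [385.2, -86.5, 231.4]
ee_rot: [-0.208, 0.978, 0.0, 0.0]
contact_force: [0.9, -0.2, -0.2]
gripper_width: 0.1
grasp_force: 0.0
```

step_arm:
  motion:
    - {"dr": [0,0,0],"slide": [-263,323,0],"jaw": 0}
    - {"dr": [0,0,0],"slide": [-263,323,0],"jaw": 0}
    - {"dr": [0,0,0],"slide": [-263,323,0],"jaw": 0}
    - {"dr": [0,0,0],"slide": [-263,323,0],"jaw": 0}
    - {"dr": [0,0,0],"slide": [-263,323,0],"jaw": 0}
    - {"dr": [0,0,0],"slide": [-263,323,0],"jaw": 0}
    - {"dr": [0,0,0],"slide": [-263,323,0],"jaw": 0}
    - {"dr": [0,0,0],"slide": [-263,323,60],"jaw": 0}

```text
clock: 2.1
position: [497.4, 319.0, 174.1]
ee_rot: [-0.21, 0.978, 0.003, 0.005]
contact_force: [0.4, 0.4, -1.7]
gripper_width: -0.3
grasp_force: 0.0
```

step_arm:
  motion:
    - {"dr": [0,0,0],"slide": [0,0,30],"jaw": 0}
    - {"dr": [0,0,0],"slide": [0,0,60],"jaw": 0}
    - {"dr": [0,0,0],"slide": [0,0,70],"jaw": 0}
    - {"dr": [0,0,0],"slide": [0,0,70],"jaw": 0}
    - {"dr": [0,0,0],"slide": [0,0,70],"jaw": 0}
    - {"dr": [0,0,0],"slide": [0,0,70],"jaw": 0}
    - {"dr": [0,0,0],"slide": [0,0,70],"jaw": 0}
    - {"dr": [0,0,0],"slide": [0,0,70],"jaw": 0}

```text
clock: 3.1
position: [494.3, 313.7, 101.7]
ee_rot: [-0.208, 0.978, 0.0, 0.0]
contact_force: [0.9, 0.7, 0.4]
gripper_width: 0.1
grasp_force: 0.0
```

```bash
python3 - <<'E'
from h import *
a=optics.get_image("top");b=optics.get_image("scene");s=arm.read_state()
print(s["clock"],s["position"],s["contact_force"])
p=s["position"]; c=np.zeros((480,800,3),np.uint8)
for im,n,x,k in((a,"top",0,400),(b,"scene",400,400)):
    u=proj(n,p);print(n,u); u=u.astype(int); r=im[u[1]-48:u[1]+48,u[0]-40:u[0]+40]
    c[:,x:x+400]=cv2.resize(r,(400,480),interpolation=cv2.INTER_CUBIC)
cv2.imwrite("pics/crop2.png",c)
E
```

```text
3.2 [494.21314042 313.57959983 101.4643954 ] [ 0.38951764 -0.26233982  1.20314916]
top [156.82365349 208.18488122]
scene [289.49148409 139.9134652 ]
```

View pics/crop2.png

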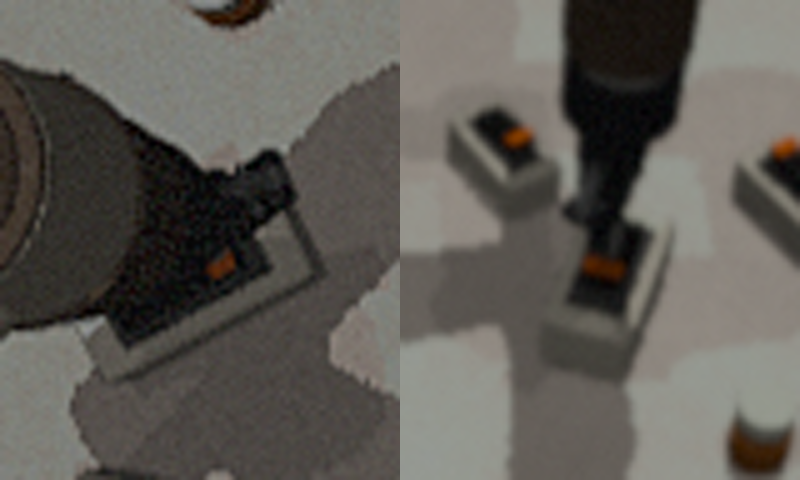

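The tip hangs just above the stripe in both views (scene crop: tip (605,245), stripe (605,268)). I'll press in gradually.

step_arm:
  motion:
    - {"dr": [0,0,0],"slide": [0,0,15],"jaw": 0}
    - {"dr": [0,0,0],"slide": [0,0,21],"jaw": 0}
    - {"dr": [0,0,0],"slide": [0,0,24],"jaw": 0}
    - {"dr": [0,0,0],"slide": [0,0,26],"jaw": 0}
    - {"dr": [0,0,0],"slide": [0,0,28],"jaw": 0}
    - {"dr": [0,0,0],"slide": [0,0,30],"jaw": 0}
    - {"dr": [0,0,0],"slide": [0,0,31],"jaw": 0}
    - {"dr": [0,0,0],"slide": [0,0,31],"jaw": 0}

```text
clock: 4.2
position: [494.4, 313.7, 70.4]
ee_rot: [-0.208, 0.978, 0.0, 0.0]
contact_force: [1.7, -1.3, 2.3]
gripper_width: -0.0
grasp_force: 1.2
```

Force is about 2 N, so it is still moving. Now in small steps.

step_arm:
  motion:
    - {"dr": [0,0,0],"slide": [0,0,0.5],"jaw": 0}
    - {"dr": [0,0,0],"slide": [0,0,1],"jaw": 0}
    - {"dr": [0,0,0],"slide": [0,0,1],"jaw": 0}
    - {"dr": [0,0,0],"slide": [0,0,1.5],"jaw": 0}
    - {"dr": [0,0,0],"slide": [0,0,2],"jaw": 0}
    - {"dr": [0,0,0],"slide": [0,0,2],"jaw": 0}
    - {"dr": [0,0,0],"slide": [0,0,2],"jaw": 0}
    - {"dr": [0,0,0],"slide": [0,0,2],"jaw": 0}

```text
clock: 5.2
position: [494.3, 313.6, 68.4]
ee_rot: [-0.208, 0.978, 0.0, 0.0]
contact_force: [2.0, -1.2, 2.6]
gripper_width: 0.2
grasp_force: 1.5
```

step_arm:
  motion:
    - {"dr": [0,0,0],"slide": [0,0,0.5],"jaw": 0}
    - {"dr": [0,0,0],"slide": [0,0,0.5],"jaw": 0}
    - {"dr": [0,0,0],"slide": [0,0,1],"jaw": 0}
    - {"dr": [0,0,0],"slide": [0,0,1],"jaw": 0}
    - {"dr": [0,0,0],"slide": [0,0,1.5],"jaw": 0}
    - {"dr": [0,0,0],"slide": [0,0,1.5],"jaw": 0}
    - {"dr": [0,0,0],"slide": [0,0,2],"jaw": 0}
    - {"dr": [0,0,0],"slide": [0,0,2],"jaw": 0}

```text
clock: 6.2
position: [494.5, 313.7, 68.0]
ee_rot: [-0.208, 0.978, 0.0, 0.001]
contact_force: [-1.3, -2.8, 11.4]
gripper_width: -0.1
grasp_force: 5.7
```

Force jumped to 11 N, so the rocker is at its stop. I'll lift, move towards blue, and look.

step_arm:
  motion:
    - {"dr": [0,0,0],"slide": [0,0,-25],"jaw": 0}
    - {"dr": [0,0,0],"slide": [0,0,-60],"jaw": 0}
    - {"dr": [0,0,0],"slide": [22,-56,-64],"jaw": 0}
    - {"dr": [0,0,0],"slide": [145,-375,-64],"jaw": 0}
    - {"dr": [0,0,0],"slide": [145,-375,-64],"jaw": 0}
    - {"dr": [0,0,0],"slide": [145,-375,-64],"jaw": 0}
    - {"dr": [0,0,0],"slide": [145,-375,-64],"jaw": 0}
    - {"dr": [0,0,0],"slide": [145,-375,-64],"jaw": 0}

```text
clock: 7.2
position: [512.0, -59.8, 129.7]
ee_rot: [-0.208, 0.978, 0.001, -0.0]
contact_force: [1.3, -1.1, -0.0]
gripper_width: 0.3
grasp_force: 0.0
```

```bash
python3 - <<'E'
from h import *
np.set_printoptions(precision=1,suppress=True)
a=optics.get_image("top");b=optics.get_image("scene");s=arm.read_state()
print(s["clock"],s["position"],s["contact_force"])
S0=cv2.imread("pics/scene0.png")
c=np.zeros((600,800,3),np.uint8)
for im,x,y in((S0,0,0),(b,400,0)): c[:300,x:x+400]=cv2.resize(im[125:170,260:320],(400,300),interpolation=cv2.INTER_CUBIC)
for im,x in((cv2.imread("pics/top0.png"),0),(a,400)): c[300:,x:x+400]=cv2.resize(im[188:242,118:190],(400,300),interpolation=cv2.INTER_CUBIC)
cv2.imwrite("pics/crop3.png",c)
for n,im,bx in(("top",a,(120,190,190,240)),("scene",b,(270,130,310,170))): print(n,[(q[0],q[1],plane(n,q[0],67.5)) for q in blobs(im,(5,130,70),(22,255,255),bx)])
E
```

```text
7.3 [511.4 -62.8 129.2] [-0.2  1.  -1.1]
top [(array([159.8, 208.9]), np.int32(71), array([494.4, 314.8,  67.5]))]
scene [(array([288.9, 146.5]), np.int32(44), array([494.3, 314.7,  67.5]))]
```

View pics/crop3.png

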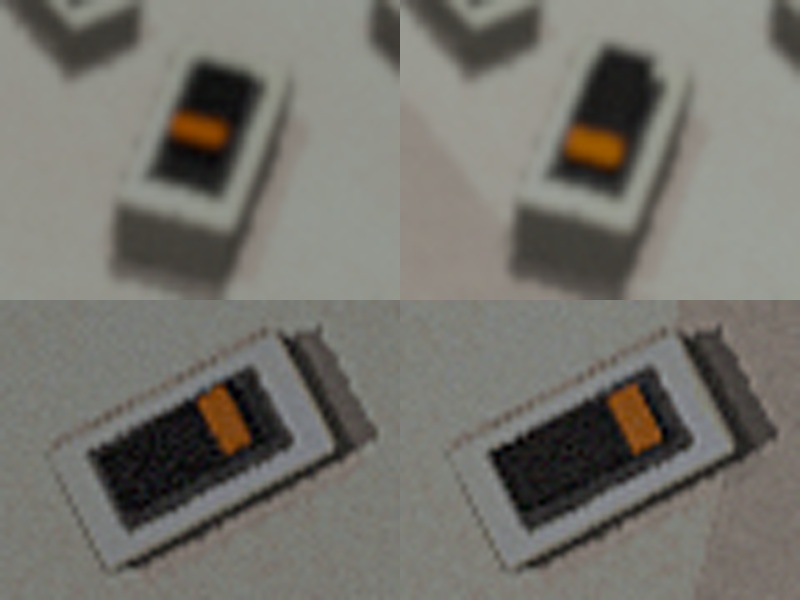

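The rocker is over: the stripe in the two views now meets at (494.4, 314.8) at z=67.5, and the box outline hasn't moved. Next the blue key.

step_arm:
  motion:
    - {"dr": [0,0,0],"slide": [8,-25,0],"jaw": 0}
    - {"dr": [0,0,0],"slide": [8,-25,0],"jaw": 0}
    - {"dr": [0,0,0],"slide": [8,-25,30],"jaw": 0}
    - {"dr": [0,0,0],"slide": [8,-25,45],"jaw": 0}
    - {"dr": [0,0,0],"slide": [8,-25,45],"jaw": 0}
    - {"dr": [0,0,0],"slide": [8,-25,45],"jaw": 0}
    - {"dr": [0,0,0],"slide": [8,-25,45],"jaw": 0}
    - {"dr": [0,0,0],"slide": [8,-25,45],"jaw": 0}

```text
clock: 8.3
position: [516.0, -84.6, 85.9]
ee_rot: [-0.208, 0.978, -0.0, 0.001]
contact_force: [-0.1, -0.3, -0.1]
gripper_width: -0.2
grasp_force: 0.0
```

step_arm:
  motion:
    - {"dr": [0,0,0],"slide": [3,-3,0],"jaw": 0}
    - {"dr": [0,0,0],"slide": [3,-3,12],"jaw": 0}
    - {"dr": [0,0,0],"slide": [3,-3,19],"jaw": 0}
    - {"dr": [0,0,0],"slide": [3,-3,22],"jaw": 0}
    - {"dr": [0,0,0],"slide": [3,-3,24],"jaw": 0}
    - {"dr": [0,0,0],"slide": [3,-3,26],"jaw": 0}
    - {"dr": [0,0,0],"slide": [3,-3,28],"jaw": 0}
    - {"dr": [0,0,0],"slide": [3,-3,28],"jaw": 0}

```text
clock: 9.3
position: [514.2, -88.7, 57.4]
ee_rot: [-0.208, 0.978, -0.0, 0.0]
contact_force: [-1.6, -0.6, 3.1]
gripper_width: 0.1
grasp_force: 1.4
```

step_arm:
  motion:
    - {"dr": [0,0,0],"slide": [0,0,0.5],"jaw": 0}
    - {"dr": [0,0,0],"slide": [0,0,0.5],"jaw": 0}
    - {"dr": [0,0,0],"slide": [0,0,1],"jaw": 0}
    - {"dr": [0,0,0],"slide": [0,0,1],"jaw": 0}
    - {"dr": [0,0,0],"slide": [0,0,1.5],"jaw": 0}
    - {"dr": [0,0,0],"slide": [0,0,1.5],"jaw": 0}
    - {"dr": [0,0,0],"slide": [0,0,1.5],"jaw": 0}
    - {"dr": [0,0,0],"slide": [0,0,1.5],"jaw": 0}

```text
clock: 10.3
position: [514.2, -88.7, 56.9]
ee_rot: [-0.208, 0.978, -0.0, 0.0]
contact_force: [-4.2, -0.4, 9.6]
gripper_width: -0.0
grasp_force: 5.0
```

Blue is bottomed at z≈57 with 9.6 N. I'll give it one extra millimetre, then lift and go over green.

step_arm:
  motion:
    - {"dr": [0,0,0],"slide": [0,0,1],"jaw": 0}
    - {"dr": [0,0,0],"slide": [0,0,1],"jaw": 0}
    - {"dr": [0,0,0],"slide": [0,0,-35],"jaw": 0}
    - {"dr": [0,0,0],"slide": [0,0,-40],"jaw": 0}
    - {"dr": [0,0,0],"slide": [83,-84,-40],"jaw": 0}
    - {"dr": [0,0,0],"slide": [83,-84,-40],"jaw": 0}
    - {"dr": [0,0,0],"slide": [83,-84,-40],"jaw": 0}
    - {"dr": [0,0,0],"slide": [83,-84,-40],"jaw": 0}

```text
clock: 11.3
position: [472.6, -199.2, 95.4]
ee_rot: [-0.208, 0.978, 0.0, 0.0]
contact_force: [0.5, 0.6, 0.2]
gripper_width: 0.2
grasp_force: 0.0
```

```bash
python3 - <<'E'
from h import *
np.set_printoptions(precision=1,suppress=True)
a=optics.get_image("top");b=optics.get_image("scene");s=arm.read_state()
print(s["clock"],s["position"],s["contact_force"])
lo,hi=(105,120,50),(125,255,255)
A=blobs(a,lo,hi,(285,160,400,245));B=blobs(b,lo,hi,(130,190,220,285));print(A,B)
if A and B: print(tri(A[0][0],B[0][0]), "before",tri((319.8,201.5),(198.7,219.3)))
c=np.zeros((480,800,3),np.uint8)
for im,x,(u,v) in((a,0,(345,205)),(b,400,(183,230))): c[:,x:x+400]=cv2.resize(im[v-54:v+54,u-45:u+45],(400,480),interpolation=cv2.INTER_CUBIC)
cv2.imwrite("pics/crop4.png",c)
E
```

```text
11.4 [ 473.  -198.4   95.5] [0.6 0.3 0.5]
[] [(array([198.6, 219.7]), np.int32(86), array([12, 11], dtype=int32))]
```

View pics/crop4.png

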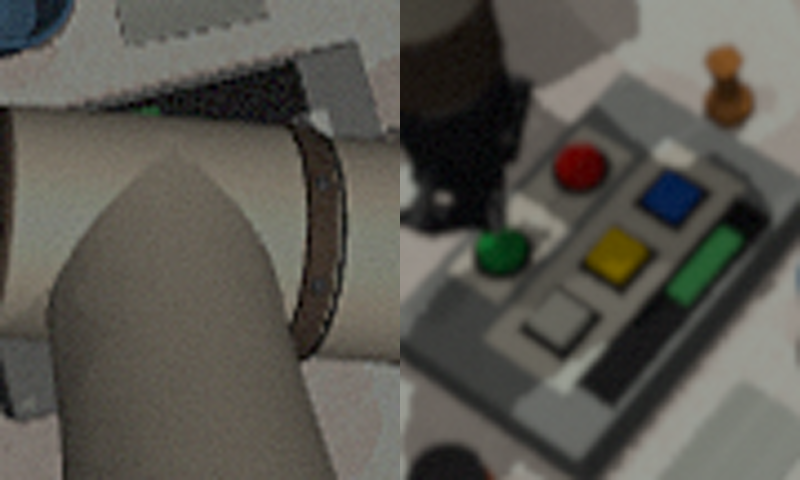

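The scene half shows the tip above green at crop (490,225), and blue at (670,195) looks lower than yellow. The top view is blocked by the arm. The measured 57 mm and the force jump already show blue is home. Now press green.

step_arm:
  motion:
    - {"dr": [0,0,0],"slide": [0,0,20],"jaw": 0}
    - {"dr": [0,0,0],"slide": [0,0,29],"jaw": 0}
    - {"dr": [0,0,0],"slide": [0,0,33],"jaw": 0}
    - {"dr": [0,0,0],"slide": [0,0,36],"jaw": 0}
    - {"dr": [0,0,0],"slide": [0,0,38],"jaw": 0}
    - {"dr": [0,0,0],"slide": [0,0,39],"jaw": 0}
    - {"dr": [0,0,0],"slide": [0,0,40],"jaw": 0}
    - {"dr": [0,0,0],"slide": [0,0,40],"jaw": 0}

```text
clock: 12.4
position: [472.7, -198.9, 57.9]
ee_rot: [-0.208, 0.978, -0.0, 0.001]
contact_force: [-3.7, 6.3, 14.7]
gripper_width: 0.0
grasp_force: 7.5
```

Green is bottomed at 57.9 mm with 14.7 N. I'll release it and retreat.

step_arm:
  motion:
    - {"dr": [0,0,0],"slide": [0,0,0],"jaw": 0}
    - {"dr": [0,0,0],"slide": [0,0,-30],"jaw": 0}
    - {"dr": [0,0,0],"slide": [0,0,-90],"jaw": 0}
    - {"dr": [0,0,0],"slide": [0,0,-150],"jaw": 0}
    - {"dr": [0,0,0],"slide": [350,-250,-170],"jaw": 0}
    - {"dr": [0,0,0],"slide": [350,-250,-170],"jaw": 0}
    - {"dr": [0,0,0],"slide": [350,-250,-170],"jaw": 0}
    - {"dr": [0,0,0],"slide": [350,-250,-170],"jaw": 0}

```text
clock: 13.4
position: [344.8, -416.3, 217.9]
ee_rot: [-0.208, 0.978, -0.001, 0.001]
contact_force: [1.1, 0.0, -0.0]
gripper_width: 0.1
grasp_force: 0.0
```

step_arm:
  motion:
    - {"dr": [0,0,0],"slide": [120,-90,0],"jaw": 0}
    - {"dr": [0,0,0],"slide": [120,-90,0],"jaw": 0}
    - {"dr": [0,0,0],"slide": [120,-90,0],"jaw": 0}
    - {"dr": [0,0,0],"slide": [120,-90,0],"jaw": 0}
    - {"dr": [0,0,0],"slide": [120,-90,0],"jaw": 0}
    - {"dr": [0,0,0],"slide": [120,-90,0],"jaw": 0}
    - {"dr": [0,0,0],"slide": [120,-90,0],"jaw": 0}
    - {"dr": [0,0,0],"slide": [120,-90,0],"jaw": 0}

```text
clock: 14.4
position: [273.2, -545.0, 217.7]
ee_rot: [-0.208, 0.978, -0.0, 0.0]
contact_force: [-0.0, 0.3, -0.4]
gripper_width: -0.3
grasp_force: 0.0
```

```bash
python3 - <<'E'
from h import *
np.set_printoptions(precision=1,suppress=True)
a=optics.get_image("top");b=optics.get_image("scene");s=arm.read_state()
print(s["clock"],s["position"],s["contact_force"])
A0,B0=cv2.imread("pics/top0.png"),cv2.imread("pics/scene0.png")
cols=dict(blue=((105,120,50),(125,255,255)),yellow=((22,120,80),(34,255,255)),green=((45,90,50),(85,255,255)),red=((0,170,80),(6,255,255)))
for k,(lo,hi) in cols.items():
    for n,im in(("t0",A0),("t",a),("s0",B0),("s",b)):
        print(k,n,[(q[0],int(q[1])) for q in blobs(im,lo,hi,(285,160,400,245) if n[0]=="t" else (130,190,235,285))])
c=np.zeros((600,800,3),np.uint8)
for im,x,y,(u,v) in((A0,0,0,(342,202)),(a,400,0,(342,202)),(B0,0,300,(183,226)),(b,400,300,(183,226))): c[y:y+300,x:x+400]=cv2.resize(im[v-36:v+36,u-48:u+48],(400,300),interpolation=cv2.INTER_CUBIC)
cv2.imwrite("pics/crop5.png",c)
E
```

```text
14.5 [ 273.1 -545.2  217.6] [-0.2 -0.1 -0.2]
blue t0 [(array([319.8, 201.5]), 148)]
blue t [(array([319.3, 201.7]), 145)]
blue s0 [(array([198.7, 219.6]), 94)]
blue s [(array([198.6, 220. ]), 100)]
yellow t0 [(array([342. , 196.3]), 141)]
yellow t [(array([342. , 196.3]), 141)]
yellow s0 [(array([186.3, 232.9]), 97)]
yellow s [(array([186.3, 232.9]), 97)]
green t0 [(array([324.8, 180.4]), 168), (array([364.3, 218. ]), 128)]
green t [(array([324.6, 180.4]), 168), (array([364.3, 218. ]), 129)]
green s0 [(array([160.2, 231.4]), 89), (array([206. , 235.2]), 131)]
green s [(array([160.1, 231.5]), 90), (array([206.1, 235.2]), 131)]
red t0 [(array([333.5, 225.4]), 111)]
red t [(array([333.5, 225.6]), 110)]
red s0 [(array([177.9, 212.7]), 71)]
red s [(array([177.7, 212.7]), 71)]
```

View pics/crop5.png

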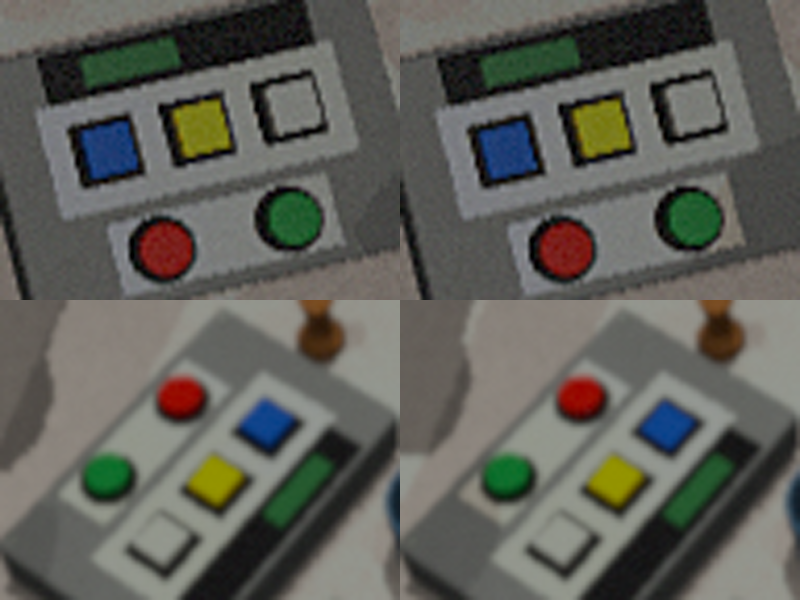

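The before/after crop shows the blue key moved 0.5 px in the top view, which matches a 6 mm drop (0.48 px expected). Green is back up, and yellow, white and red are unchanged. I'm handing in.

```bash
python3 -c "
from bench import arm
print(arm.job_done())"
```

```text
the job is handed in; nothing more can be done
None
```

The kiln start was done in order and handed in at about 14.5 s: power rocker pushed to on, blue key pressed home and staying down, green key pressed fully down and back up; the power box did not move, and the other keys show no change.

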